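# Eject a power module from its test nest and put it in the tub

### The job

Press the orange end of the rocker all the way down so that the ejector lifts the power module out of its nest, then take the raised module and set it down (do not drop it) flat in the empty white tub, terminals up. Afterwards press the rocker's grey end all the way down so that the ejector is fully lowered again for the next module. Do not disturb the other things on the table.

Things in the scene. Friction and masses are not known exactly. Their poses are not given: they have to be found in the camera images.
- nest: Test nest, fixed to the table: aluminium base plate 120 (x) by 210 mm (y from -135 to +75), 10 mm thick, carrying a blue block 88 (x) by 134 mm (y), rim 88 mm above the table, with a pocket 57 x 103 mm, floor 46 mm above the table, a 37 mm square ejector hole in the floor. The rocker stands on the plate at x=0, y=-108 mm. Origin: on the table under the pocket's centre; z up.
- module: Power module, rigid block 54 (x) by 100 (y) by 40 mm high, about 0.35 kg, aluminium sides, black top with four brass terminals. Origin: centre of underside; z out of the top. It starts in the pocket, axes along the nest's, top 2 mm below the rim, 1.5 mm play all round: not grippable until raised. Fully raised: underside 74, top 114 mm above the table, 26 mm of it above the rim.
- out_tub: Empty white plastic tub, fixed to the table, outside 119 (x) by 174 (y) by 46 mm high, inside 104 by 160 mm, inner floor 2 mm above the table. Origin: centre of its underside; z up. With the module's long side along the tub's long side (y) there are 25 mm beside it for each finger.
- rocker (a joint): Angle (rad) of the two-ended rocker, a bar 124 mm long parallel to the nest's x, axle 72 mm above the table. 0: orange end up, grey end down, ejector lowered. 0.6 (stop): orange end down, grey end up, ejector raised. Friction holds it wherever it is left; pressing a pad takes about 6 to 12 N.
- ejector (a joint): Height of the ejector (m), a 33 mm square steel pad under the middle of the module, geared to the rocker: 0 lowered (level with the pocket floor), 0.028 fully raised.
- orange_pad (a point): Centre of the upper face of the rocker's orange pad (30 mm along the bar, 28 mm wide), at the bar's end on the nest's -x side, 52 mm from the axle. About 97 mm above the table when up (rocker 0), 66 mm when down (rocker 0.6); press it straight down.
- grey_pad (a point): Centre of the upper face of the rocker's grey pad, same size, at the end on the nest's +x side. About 66 mm above the table when down (rocker at 0), 97 mm when up (rocker at 0.6); press it straight down.
- solder_reel: Green and white solder reel, 62 mm diameter, 32 mm high, a loose bystander; origin at the centre of its underside.
- circuit_board: Small green circuit board, 64 x 100 x 14 mm, a loose bystander; origin at the centre of its underside.
- cutters: Black side cutters, 60 x 120 x 12 mm, a loose bystander; origin at the centre of its underside.
There are look-alikes about, which are no part of the job. Leave any green look-alike of the module alone.

How it is judged:
On the way, in this order (a step that is already met when the one before it is completed fails the run):
1. the rocker's orange end is fully down and the ejector has raised the module, which still stands in the nest (value of joint rocker above 0.55 rad and value of joint ejector above 0.0255 m and z of module in the frame of nest between 0.069 and 0.08 m and horizontal distance between module and nest below 0.006 m), for 0.1 s.
2. the module is held clear above the nest's rim (z of module in the frame of nest above 0.092 m and contact force between the fingers and module above 1 N), for 0.1 s.
3. the module is lowered to within about 10 mm of the tub's floor, inside the tub, while still held (x of module in the frame of out_tub between -0.06 and 0.06 m and y of module in the frame of out_tub between -0.085 and 0.085 m and z of module in the frame of out_tub below 0.014 m and angle between module's own z axis and vertical below 0.2 rad and contact force between the fingers and module above 1 N), for 0.05 s.
At the end, for the whole second after the job is handed in: The module lies still and flat (within 0.08 rad, terminals up, underside within 8 mm of the table) inside the tub, and the rocker's grey end is fully down (rocker below 0.05 rad) with the ejector lowered to within 2.8 mm of its rest (x of module in the frame of out_tub between -0.06 and 0.06 m and y of module in the frame of out_tub between -0.085 and 0.085 m and z of module in the frame of out_tub below 0.008 m and angle between module's own z axis and vertical below 0.08 rad and linear speed of module below 0.02 m/s and value of joint rocker below 0.05 rad and value of joint ejector below 0.0028 m); the robot touches nothing.
It fails at once if the solder reel is moved by more than 30 mm (distance of solder_reel from where it was at the start of the episode above 0.03 m).
It fails at once if the circuit board is moved by more than 30 mm (distance of circuit_board from where it was at the start of the episode above 0.03 m).
It fails at once if the pair of cutters is moved by more than 30 mm (distance of cutters from where it was at the start of the episode above 0.03 m).
It also fails if it takes over 64 s, if anything falls off the work surface, if the arm or the gripper's body presses on something with over 40 N, if the wrist force passes 120 N, or if a joint passes its speed limit or range.

### The arm

A 7-joint arm with a two-finger parallel gripper is mounted at the origin on a cart in front of the work surface, level with it; the furniture and walls round the work are solid. World frame = base frame: x ahead of the robot, y to its left, z up, the work surface at z = 0. Lengths are in m, angles in rad, forces in N, time in s.
With the tool pointing down it reaches from about 0.425 to 0.925 m from the base axis. Payload 6.8 kg.
Tool frame: the origin (TCP) lies at the very end of the fingers, on their centre line; the grasp point (between the pads) lies 19 mm behind it; z points along the fingers, x is the direction in which the jaws open and shut, and the axes are right-handed (so a half turn about z gives the same grasp; the last joint's range is limited). The gripper opens to 85 mm and grips with 20 to 120 N. Pads are 22 mm wide; open, the fingers measure 114 mm over their backs; the gripper's body (76 mm by 85 mm) begins 54 mm behind the grasp point. The pads swing forward as they close: fully open they stand 13 mm farther back than shut.
Start: joints at [1.116, 0.477, 0.022, 1.555, -0.011, 1.109, -0.083], TCP at [0.229, -0.635, 0.231] pointing down, gripper open.
Joint ranges: [-2.96, 2.96], [-0.34, 2.1], [-1.41, 1.46], [0.24, 2.44], [-1.37, 4.51], [0.17, 1.92], [-2.96, 2.96]. Speed limits (rad/s): [2.39, 2.39, 3.14, 3.14, 3.14, 3.14, 3.14].

### API

Orientations are given as a rotation vector (axis times angle).
In Python, from bench import get_obs, imaging, hand_in gives the robot as it stands.
- The arm moves only by the tool send_rows, never from a script. Its argument "motion" is a list of rows, each an object with "dp": the shift along the world's x, y, z in m, a list of three; "rot": the turn, a rotation vector about the world's x, y, z in rad, a list of three; "grip": the finger opening in m, from 0 to 0.0854. In form: [{"dp": [dx, dy, dz], "rot": [ax, ay, az], "grip": grip}, ...]. A call has 1 to 20 rows; each row shifts and turns the pose as measured when the row begins; what a row does not reach is not made up. A row lasts 1/8 s, in which the tool goes at most 62.5 mm and 10.7 degrees, less where a joint would pass 70% of its speed; a pose out of reach is approached as far as the arm can. A call is refused whole if a number of a shift passes 0.0625 or a number of a turn 0.188, either way. A call with a gripper value outside its range is refused whole. The fingers move at their own pace and stop on an object; "grip_force" is the grip in N (left out, the last holds). Time passes only in rows, so rows that do not move let the fingers close. It gives the time, the measured TCP pose, the force and the opening at its end, in the units of the state.
- get_obs(): the state, without advancing time (a new reading comes with each control period).
- imaging.grab_frame(name): name is "scene" or "top" or "wrist"; returns a dict with "img" (420x560x3 uint8, red, green, blue), "fx", "fy", "cx", "cy" (pixels), "R" (3x3) and "t" (3): a world point X has camera coordinates R X + t. Camera axes: x right, y down, z forward; pixel columns grow to the right and rows downward; lengths in m; the calibration is good to about 2 mm. A picture is of the moment at which its call begins. There is no depth.
- hand_in(): hands the job in, once; it reports no verdict.
The state is a dict: "clock": time; "joints": joint angles; "qvel": joint speeds; "tau": joint torques, N m; "tcp_pos": TCP position; "orientation": TCP orientation; "contact_force": force on the tool from outside, world axes, zero at the start; "moment": the same for the moment, N m; "grip_width": finger opening in m.
Only numpy, scipy, OpenCV 4.12 (cv2) and the standard library are available. Lean on these libraries where they do the work, as an engineer would, in place of code of your own. Each camera call takes 0.05 s, during which the arm holds its last target. There are 200 camera calls.

## Working session

There is one attempt and no reset: what is moved stays moved. The work goes in short steps, Python scripts to look and compute and a tool call to move; the robot and the scene stay as the last step left them, time stands still between calls to the robot, and variables do not carry over. Pictures are saved under pics/ and viewed, about 8 in all and at most 12, crops included, and the job is handed in when it is done.

Besides the shell and the picture viewer there is one more tool, called after "Request:" by a JSON object that holds its "name" and its "arguments", one argument or row to a line. send_rows: Moves the arm, as the interface text tells. Its arguments: {"type":"object","properties":{"motion":{"type":"array","items":{"type":"object","properties":{"dp":{"type":"array","items":{"type":"number"}},"rot":{"type":"array","items":{"type":"number"}},"grip":{"type":"number"}}}},"grip_force":{"type":"number"}},"required":["motion"]}

```bash
mkdir -p pics; python3 - <<'E'
from bench import get_obs, imaging
import cv2,pickle
for n in("top","scene"):
    f=imaging.grab_frame(n); cv2.imwrite(f"pics/{n}0.png",cv2.resize(f["img"][:,:,::-1],None,fx=1.4,fy=1.4,interpolation=cv2.INTER_CUBIC)); pickle.dump(f,open(f"{n}0.pkl","wb"))
    print(n,f["fx"],f["cx"],f["cy"],f["R"],f["t"])
print(get_obs())
E
```

```text
top 465.0329142543748 280.38886980290084 208.51093801382453 [[ 0.00588575 -0.99997574  0.00372396]
 [-0.98030348 -0.00650506 -0.1973899 ]
 [ 0.19740933 -0.00248883 -0.98031799]] [-0.03298331  0.51638803  1.28160056]
scene 456.615644379408 273.5607513925686 209.87679820302924 [[-0.8238982  -0.56672034 -0.00445061]
 [-0.34908427  0.51365401 -0.78377276]
 [ 0.44646604 -0.64419533 -0.62103177]] [0.41830952 0.26930415 1.00128624]
{'clock': 0.1, 'joints': array([ 1.11589661,  0.47774499,  0.02234104,  1.55630853, -0.01150913,
        1.10929467, -0.08310072]), 'qvel': array([-0.00174385, -0.00298139, -0.00026765, -0.00100044, -0.00049999,
        0.00076668,  0.00221882]), 'tau': array([ 4.28097017e-03, -5.97759211e+01,  1.61355726e+00, -2.81956083e+01,
        1.28511313e-02,  4.96555207e-03,  2.84884931e-05]), 'tcp_pos': array([ 0.22924671, -0.6343346 ,  0.23042303]), 'orientation': array([-2.57072343e+00,  1.80435146e+00,  2.18612172e-03]), 'contact_force': array([ 0.59225177,  0.3216325 , -0.22944997]), 'moment': array([ 0.00593442, -0.00469568,  0.00893172]), 'grip_width': 0.08533436541008368}
```

View pics/top0.png

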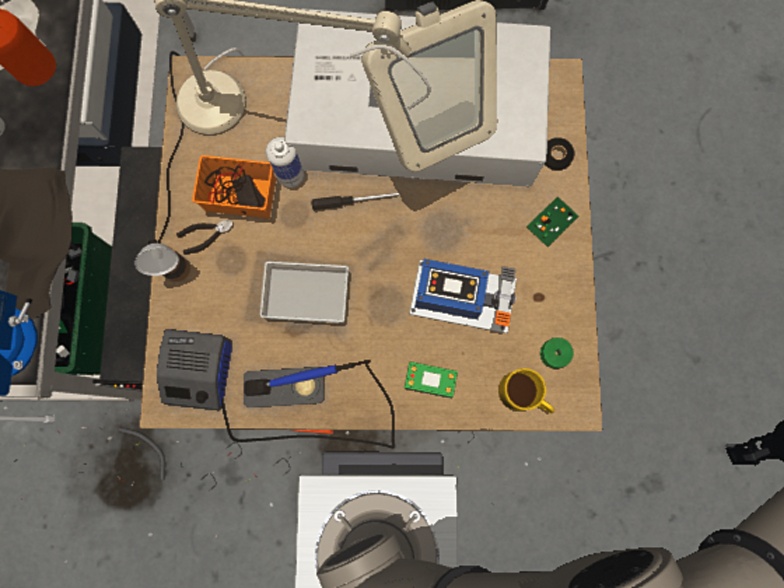

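View pics/scene0.png

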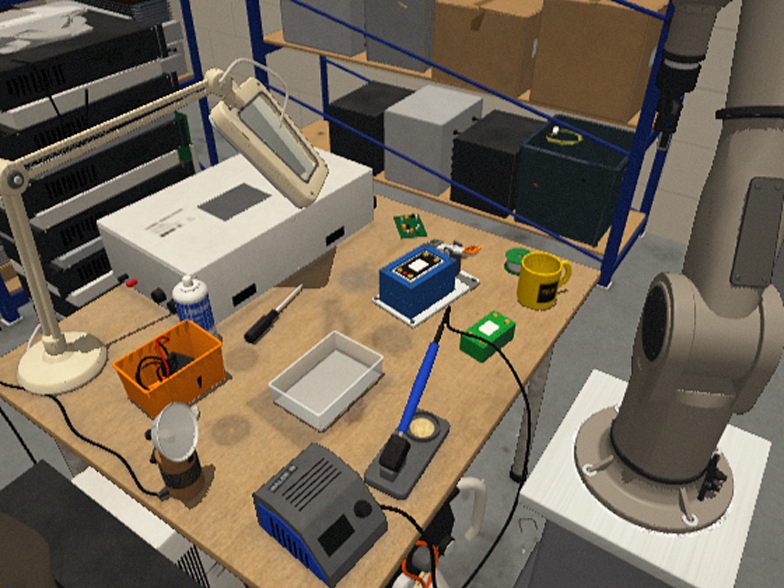

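The top view shows three module candidates: the module in the blue nest (455,288), a green look-alike (431,380), and a green board (553,221). The one in the nest, with the black top and brass terminals, is the one meant. The tub is at (306,293) and the orange pad at (503,318). I'll confirm in one enlarged crop.

```bash
python3 - <<'E'
import pickle,cv2
f=pickle.load(open("top0.pkl","rb"));im=f["img"][:,:,::-1]
c=im[175:245,175:375]
cv2.imwrite("pics/crop1.png",cv2.resize(c,None,fx=4,fy=4,interpolation=cv2.INTER_CUBIC))
E
```

```text
(no output)
```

View pics/crop1.png

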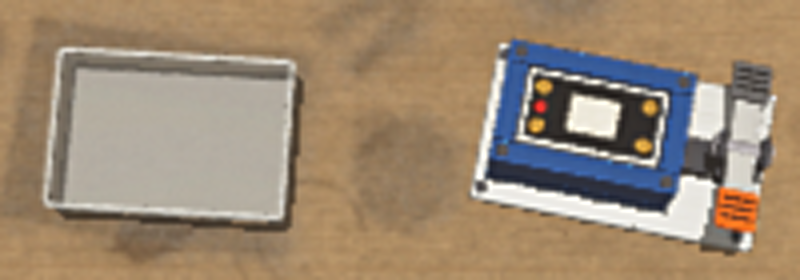

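The crop confirms it: black top with brass terminals in the blue block. In crop pixels, the blue rim corners are (512,40), (696,73), (672,190), (492,160). Tub rim corners are (60,48), (297,62), (290,220), (46,207). The orange pad is at (738,210) and the grey pad at (752,80).

```bash
cat > h.py <<'E'
import numpy as np
def ray(f,u,v,z):
    R,t=np.array(f["R"]),np.array(f["t"]);c=-R.T@t
    d=R.T@np.array([(u-f["cx"])/f["fx"],(v-f["cy"])/f["fy"],1]);return c+d*(z-c[2])/d[2]
def proj(f,X):
    p=np.array(f["R"])@X+f["t"];return p[0]/p[2]*f["fx"]+f["cx"],p[1]/p[2]*f["fy"]+f["cy"]
E
python3 - <<'E'
import pickle;from h import *
from scipy.spatial.transform import Rotation as Ro
f=pickle.load(open("top0.pkl","rb"))
def P(l,z):return np.array([ray(f,175+x/4-.4,175+y/4-.4,z)[:2] for x,y in l])
def rep(n,l,z):
    p=P(l,z);e=[np.linalg.norm(p[i]-p[(i+1)%4]) for i in range(4)]
    ax=(p[0]+p[3]-p[1]-p[2]) # toward +y
    print(n,p.mean(0).round(4),"yaw",np.degrees(np.arctan2(-ax[0],ax[1])).round(1),np.round(e,3))
rep("rim",[(512,40),(696,73),(672,190),(492,160)],.088)
rep("mod",[(531,67),(669,92),(658,168),(518,140)],.086)
rep("tub",[(60,48),(297,62),(290,220),(46,207)],.046)
print(P([(738,210)],.097),P([(752,80)],.066))
print(Ro.from_rotvec([-2.57072343e+00,1.80435146e+00,2.18612172e-03]).as_matrix().round(3))
# others heights
for q in [(557/1.4,352/1.4,.03),(524/1.4,388/1.4,.09),(431/1.4,378/1.4,.04)]: print(ray(f,*q).round(3))
E
```

```text
rim [ 0.5245 -0.1482] yaw -9.7 [0.131 0.085 0.126 0.087]
mod [ 0.524 -0.149] yaw -10.7 [0.098 0.055 0.099 0.053]
tub [0.518  0.1501] yaw -2.9 [0.172 0.116 0.174 0.117]
[[ 0.45678117 -0.24613359]] [[ 0.55572785 -0.26411402]]
[[ 0.34  -0.94  -0.001]
 [-0.94  -0.34   0.001]
 [-0.002  0.    -1.   ]]
[ 0.398 -0.367  0.03 ]
[ 0.321 -0.285  0.09 ]
[ 0.343 -0.108  0.04 ]
```

Request:
{"name": "send_rows", "arguments": {
  "motion": [
    {"dp": [0.023,0.039,-0.003],"rot": [0,0,0.105],"grip": 0},
    {"dp": [0.023,0.039,-0.003],"rot": [0,0,0.105],"grip": 0},
    {"dp": [0.023,0.039,-0.003],"rot": [0,0,0.105],"grip": 0},
    {"dp": [0.023,0.039,-0.003],"rot": [0,0,0.105],"grip": 0},
    {"dp": [0.023,0.039,-0.003],"rot": [0,0,0.105],"grip": 0},
    {"dp": [0.023,0.039,-0.003],"rot": [0,0,0.105],"grip": 0},
    {"dp": [0.023,0.039,-0.003],"rot": [0,0,0.105],"grip": 0},
    {"dp": [0.023,0.039,-0.003],"rot": [0,0,0.105],"grip": 0},
    {"dp": [0.023,0.039,-0.003],"rot": [0,0,0.105],"grip": 0},
    {"dp": [0.022,0.038,-0.003],"rot": [0,0,0.105],"grip": 0},
    {"dp": [0,0,0],"rot": [0,0,0],"grip": 0}
  ]
}}

```text
clock: 1.48
tcp_pos: [0.46, -0.2304, 0.1959]
orientation: [3.134, -0.22, -0.01]
contact_force: [0.4, -0.7, 0.6]
grip_width: -0.0006
```

```bash
python3 - <<'E'
from bench import get_obs, imaging
import cv2,pickle
from h import *
f=imaging.grab_frame("wrist");pickle.dump(f,open("w1.pkl","wb"))
cv2.imwrite("pics/w1.png",f["img"][:,:,::-1])
print(get_obs()["tcp_pos"],proj(f,np.array([.4555,-.2455,.097])),proj(f,get_obs()["tcp_pos"]))
E
```

```text
[ 0.45890163 -0.23248087  0.19580439] (np.float64(276.38247808951286), np.float64(227.8640276629101)) (np.float64(276.45223345905225), np.float64(280.11601012960614))
```

View pics/w1.png

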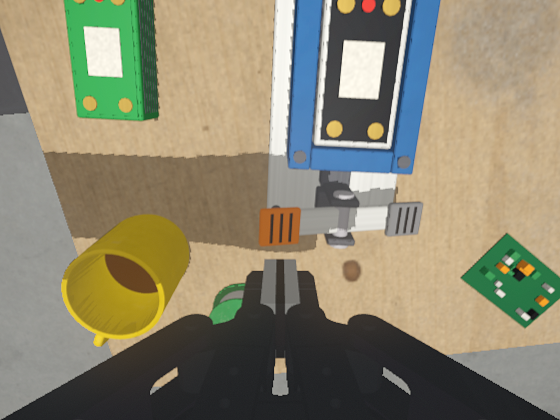

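The wrist view shows the orange pad at (280,227), against a prediction of (276,228), so the estimate agrees to 2 mm. The grey pad is at (404,219), and the mug and reel are clear of it.

Request:
{"name": "send_rows", "arguments": {
  "motion": [
    {"dp": [-0.002,-0.0125,-0.02],"rot": [0,0,-0.02],"grip": 0},
    {"dp": [0,0,-0.03],"rot": [0,0,0],"grip": 0},
    {"dp": [0,0,-0.03],"rot": [0,0,0],"grip": 0},
    {"dp": [0,0,-0.01],"rot": [0,0,0],"grip": 0},
    {"dp": [0,0,0],"rot": [0,0,0],"grip": 0}
  ]
}}

```text
clock: 2.15
tcp_pos: [0.4537, -0.2519, 0.1039]
orientation: [3.125, -0.277, -0.012]
contact_force: [0.2, 0.5, -0.4]
grip_width: -0.0003
```

Request:
{"name": "send_rows", "arguments": {
  "motion": [
    {"dp": [0.003,0.006,-0.004],"rot": [0,0,0],"grip": 0},
    {"dp": [0,0,-0.008],"rot": [0,0,0],"grip": 0},
    {"dp": [0,0,-0.01],"rot": [0,0,0],"grip": 0},
    {"dp": [0,0,-0.01],"rot": [0,0,0],"grip": 0},
    {"dp": [0,0,0],"rot": [0,0,0],"grip": 0}
  ]
}}

```text
clock: 2.78
tcp_pos: [0.4584, -0.2464, 0.0773]
orientation: [3.12, -0.277, -0.007]
contact_force: [0.7, 0.2, 0.4]
grip_width: 0.0002
```

Request:
{"name": "send_rows", "arguments": {
  "motion": [
    {"dp": [0,0,-0.008],"rot": [0,0,0],"grip": 0},
    {"dp": [0,0,-0.005],"rot": [0,0,0],"grip": 0},
    {"dp": [0,0,-0.004],"rot": [0,0,0],"grip": 0}
  ]
}}

```text
clock: 3.15
tcp_pos: [0.4598, -0.2469, 0.0687]
orientation: [3.115, -0.278, -0.006]
contact_force: [-18.9, 9.0, 55.9]
grip_width: -0.0002
```

Request:
{"name": "send_rows", "arguments": {
  "motion": [
    {"dp": [0,0,0.02],"rot": [0,0,0],"grip": 0},
    {"dp": [-0.004,0.002,0.05],"rot": [0,0,0],"grip": 0},
    {"dp": [0,0,0.05],"rot": [0,0,0],"grip": 0.085},
    {"dp": [0.02,0.03,0.02],"rot": [0,0,0],"grip": 0.085},
    {"dp": [0.02,0.02,0.0],"rot": [0,0,0],"grip": 0.085},
    {"dp": [0,0,0],"rot": [0,0,0],"grip": 0.085},
    {"dp": [0,0,0],"rot": [0,0,0],"grip": 0.085}
  ]
}}

```text
clock: 4.03
tcp_pos: [0.4993, -0.1935, 0.2173]
orientation: [3.112, -0.277, 0.01]
contact_force: [-0.5, -0.5, 0.0]
grip_width: 0.0846
```

```bash
python3 - <<'E'
from bench import get_obs, imaging
import cv2,pickle
from h import *
f=imaging.grab_frame("wrist");pickle.dump(f,open("w2.pkl","wb"))
s=imaging.grab_frame("scene")
c=cv2.resize(s["img"][150:240,250:370],(560,420),interpolation=cv2.INTER_CUBIC)
cv2.imwrite("pics/w2.png",cv2.resize(np.hstack([f["img"],c])[:,:,::-1],(800,300),interpolation=cv2.INTER_AREA))
print(get_obs()["tcp_pos"],get_obs()["orientation"])
c,sn=np.cos(np.radians(-10.2)),np.sin(np.radians(-10.2))
for a,b in[(-.027,-.05),(.027,-.05),(.027,.05),(-.027,.05)]:
  print(proj(f,np.array([.5248+c*a-sn*b,-.1485+sn*a+c*b,.114])))
E
```

```text
[ 0.49910751 -0.19364514  0.21707499] [ 3.11195377 -0.27761842  0.0095801 ]
(np.float64(263.6324360003742), np.float64(204.46391054867598))
(np.float64(339.5979209954496), np.float64(204.37877917433116))
(np.float64(348.3289386910743), np.float64(51.89677988956373))
(np.float64(261.5677342554204), np.float64(51.70369098470789))
```

View pics/w2.png

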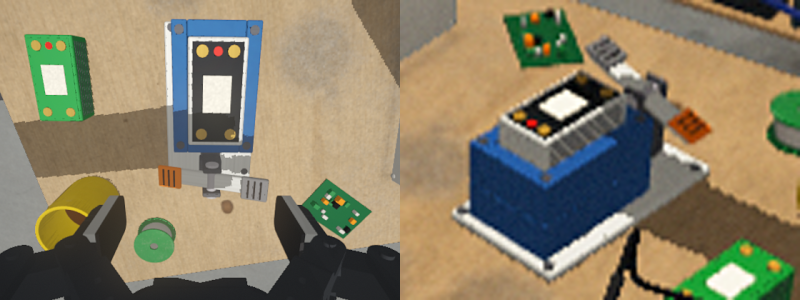

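The view shows the module raised with its top at full-resolution pixels (262,52) to (340,203), matching the prediction. The rocker's orange end is down.

Request:
{"name": "send_rows", "arguments": {
  "motion": [
    {"dp": [0.026,0.045,0],"rot": [0,0,0],"grip": 0.085},
    {"dp": [0,0,0],"rot": [0.0,0,0],"grip": 0.085},
    {"dp": [0,0,-0.04],"rot": [0,0,0],"grip": 0.085},
    {"dp": [0,0,-0.035],"rot": [0,0,0],"grip": 0.085},
    {"dp": [0,0,0],"rot": [0,0,0],"grip": 0.085}
  ]
}}

```text
clock: 4.75
tcp_pos: [0.5227, -0.1539, 0.1394]
orientation: [3.108, -0.291, 0.006]
contact_force: [0.7, 0.5, 0.5]
grip_width: 0.0848
```

Request:
{"name": "send_rows", "arguments": {
  "motion": [
    {"dp": [0.002,0.005,-0.02],"rot": [0.02,-0.002,0.005],"grip": 0.085},
    {"dp": [0,0,-0.018],"rot": [0,0,0],"grip": 0.085},
    {"dp": [0,0,-0.008],"rot": [0,0,0],"grip": 0.085},
    {"dp": [0,0,0],"rot": [0,0,0],"grip": 0.085}
  ]
}}

```text
clock: 5.25
tcp_pos: [0.5259, -0.1521, 0.0954]
orientation: [3.126, -0.29, 0.013]
contact_force: [0.2, 0.8, 1.4]
grip_width: 0.0849
```

Request:
{"name": "send_rows", "arguments": {
  "motion": [
    {"dp": [-0.001,0.003,-0.004],"rot": [0,0,0],"grip": 0.085},
    {"dp": [0,0,0],"rot": [0,0,0],"grip": 0.04},
    {"dp": [0,0,0],"rot": [0,0,0],"grip": 0.04},
    {"dp": [0,0,0],"rot": [0,0,0],"grip": 0.04},
    {"dp": [0,0,0],"rot": [0,0,0],"grip": 0.04},
    {"dp": [0,0,0],"rot": [0,0,0],"grip": 0.04}
  ],
  "grip_force": 50
}}

```text
clock: 6.0
tcp_pos: [0.5255, -0.149, 0.0927]
orientation: [3.125, -0.29, 0.016]
contact_force: [-0.4, 0.2, -0.8]
grip_width: 0.0525
```

Request:
{"name": "send_rows", "arguments": {
  "motion": [
    {"dp": [0,0,0.01],"rot": [0,0,0],"grip": 0.04},
    {"dp": [0,0,0.02],"rot": [0,0,0],"grip": 0.04},
    {"dp": [0,0,0.03],"rot": [0,0,0],"grip": 0.04},
    {"dp": [0,0,0.03],"rot": [0,0,0],"grip": 0.04},
    {"dp": [0,0,0],"rot": [0,0,0],"grip": 0.04},
    {"dp": [0,0,0],"rot": [0,0,0],"grip": 0.04}
  ]
}}

```text
clock: 6.75
tcp_pos: [0.5233, -0.1486, 0.1852]
orientation: [3.126, -0.289, 0.01]
contact_force: [-0.3, -0.1, -3.6]
grip_width: 0.0528
```

Request:
{"name": "send_rows", "arguments": {
  "motion": [
    {"dp": [-0.0007,0.02,0],"rot": [0,0,0.01],"grip": 0.04},
    {"dp": [-0.0007,0.035,0],"rot": [0,0,0.017],"grip": 0.04},
    {"dp": [-0.0007,0.04,0],"rot": [0,0,0.017],"grip": 0.04},
    {"dp": [-0.0007,0.04,0],"rot": [0,0,0.017],"grip": 0.04},
    {"dp": [-0.0007,0.04,0],"rot": [0,0,0.017],"grip": 0.04},
    {"dp": [-0.0007,0.04,0],"rot": [0,0,0.017],"grip": 0.04},
    {"dp": [-0.0007,0.04,0],"rot": [0,0,0.017],"grip": 0.04},
    {"dp": [0,0.03,0],"rot": [0,0,0.017],"grip": 0.04},
    {"dp": [0,0.015,0],"rot": [0,0,0],"grip": 0.04},
    {"dp": [0,0,0],"rot": [0,0,0],"grip": 0.04}
  ]
}}

```text
clock: 8.0
tcp_pos: [0.5061, 0.1703, 0.1748]
orientation: [-3.141, 0.064, 0.02]
contact_force: [0.6, -0.4, -3.9]
grip_width: 0.053
```

Request:
{"name": "send_rows", "arguments": {
  "motion": [
    {"dp": [0.012,-0.02,0],"rot": [0,0,-0.01],"grip": 0.04},
    {"dp": [0,0,0],"rot": [0,0,0],"grip": 0.04},
    {"dp": [0,0,-0.03],"rot": [0,0,0],"grip": 0.04},
    {"dp": [0,0,-0.03],"rot": [0,0,0],"grip": 0.04},
    {"dp": [0,0,0],"rot": [0,0,0],"grip": 0.04}
  ]
}}

```text
clock: 8.62
tcp_pos: [0.5204, 0.1402, 0.113]
orientation: [3.136, -0.1, -0.02]
contact_force: [-0.6, 0.2, -3.1]
grip_width: 0.0527
```

```bash
python3 - <<'E'
from bench import get_obs, imaging
import cv2
from h import *
f=imaging.grab_frame("wrist")
s=imaging.grab_frame("scene")
c=cv2.resize(s["img"][180:320,160:347],(560,420),interpolation=cv2.INTER_CUBIC)
cv2.imwrite("pics/w3.png",cv2.resize(np.hstack([f["img"],c])[:,:,::-1],(800,300),interpolation=cv2.INTER_AREA))
print(get_obs()["tcp_pos"],get_obs()["orientation"])
E
```

```text
[0.52217146 0.14143547 0.11527713] [ 3.13745971 -0.09898084 -0.01336914]
```

View pics/w3.png

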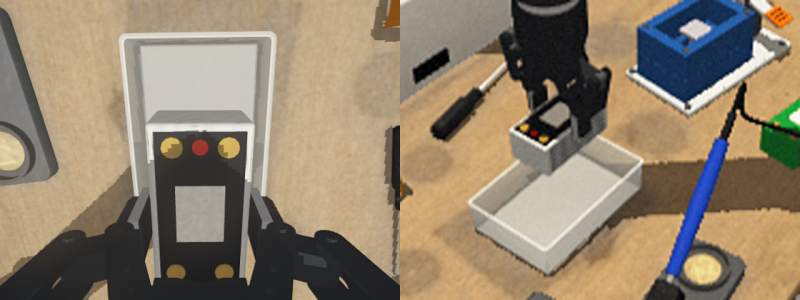

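The module hangs level, aligned with the tub (rim columns 120–277, module 147–253). Now lowering it.

Request:
{"name": "send_rows", "arguments": {
  "motion": [
    {"dp": [-0.003,0.008,-0.02],"rot": [0.015,0,0],"grip": 0.04},
    {"dp": [0,0,-0.02],"rot": [0,0,0],"grip": 0.04},
    {"dp": [0,0,-0.02],"rot": [0,0,0],"grip": 0.04},
    {"dp": [0,0,-0.015],"rot": [0,0,0],"grip": 0.04},
    {"dp": [0,0,0],"rot": [0,0,0],"grip": 0.04},
    {"dp": [0,0,0],"rot": [0,0,0],"grip": 0.04}
  ]
}}

```text
clock: 9.48
tcp_pos: [0.5263, 0.1504, 0.0469]
orientation: [-3.123, 0.104, -0.009]
contact_force: [0.8, 0.2, -2.3]
grip_width: 0.0526
```

Request:
{"name": "send_rows", "arguments": {
  "motion": [
    {"dp": [-0.007,0,-0.004],"rot": [-0.014,0,0],"grip": 0.04},
    {"dp": [0,0,-0.005],"rot": [0,0,0],"grip": 0.04},
    {"dp": [0,0,-0.004],"rot": [0,0,0],"grip": 0.04},
    {"dp": [0,0,-0.003],"rot": [0,0,0],"grip": 0.04},
    {"dp": [0,0,0],"rot": [0,0,0],"grip": 0.04}
  ]
}}

```text
clock: 10.1
tcp_pos: [0.5196, 0.1508, 0.0312]
orientation: [-3.137, 0.104, -0.013]
contact_force: [0.2, -0.6, -3.4]
grip_width: 0.0526
```

Request:
{"name": "send_rows", "arguments": {
  "motion": [
    {"dp": [0,0,-0.004],"rot": [0,0,0],"grip": 0.04},
    {"dp": [0,0,-0.003],"rot": [0,0,0],"grip": 0.04},
    {"dp": [0,0,-0.002],"rot": [0,0,0],"grip": 0.04},
    {"dp": [0,0,0],"rot": [0,0,0],"grip": 0.04}
  ]
}}

```text
clock: 10.6
tcp_pos: [0.5199, 0.1509, 0.0217]
orientation: [-3.137, 0.105, -0.013]
contact_force: [-1.5, 0.1, -1.1]
grip_width: 0.0531
```

Request:
{"name": "send_rows", "arguments": {
  "motion": [
    {"dp": [0,0,-0.0015],"rot": [0,0,0],"grip": 0.04},
    {"dp": [0,0,-0.001],"rot": [0,0,0],"grip": 0.04}
  ]
}}

```text
clock: 10.85
tcp_pos: [0.5199, 0.1509, 0.0216]
orientation: [-3.139, 0.105, -0.014]
contact_force: [-3.7, -0.7, 7.8]
grip_width: 0.0533
```

It has touched the floor (7.8 N up). I'll release with a limited opening, because the fully open backs (114 mm) exceed the tub's 104 mm.

Request:
{"name": "send_rows", "arguments": {
  "motion": [
    {"dp": [0,0,0],"rot": [0,0,0],"grip": 0.066},
    {"dp": [0,0,0],"rot": [0,0,0],"grip": 0.066},
    {"dp": [0,0,0],"rot": [0,0,0],"grip": 0.066},
    {"dp": [0,0,0.01],"rot": [0,0,0],"grip": 0.066},
    {"dp": [0,0,0.03],"rot": [0,0,0],"grip": 0.066},
    {"dp": [0,0,0.05],"rot": [0,0,0],"grip": 0.066},
    {"dp": [0,0,0.05],"rot": [0,0,0],"grip": 0.066},
    {"dp": [0,0,0.03],"rot": [0,0,0],"grip": 0},
    {"dp": [0,0,0],"rot": [0,0,0],"grip": 0}
  ]
}}

```text
clock: 11.98
tcp_pos: [0.5202, 0.1517, 0.2003]
orientation: [-3.137, 0.103, -0.019]
contact_force: [-0.4, -0.3, -0.6]
grip_width: 0.0305
```

Request:
{"name": "send_rows", "arguments": {
  "motion": [
    {"dp": [0.0035,-0.03,0],"rot": [0,0,-0.011],"grip": 0},
    {"dp": [0.0035,-0.038,0],"rot": [0,0,-0.011],"grip": 0},
    {"dp": [0.0035,-0.038,0],"rot": [0,0,-0.011],"grip": 0},
    {"dp": [0.0035,-0.038,0],"rot": [0,0,-0.011],"grip": 0},
    {"dp": [0.0035,-0.038,0],"rot": [0,0,-0.011],"grip": 0},
    {"dp": [0.0035,-0.038,0],"rot": [0,0,-0.011],"grip": 0},
    {"dp": [0.0035,-0.038,0],"rot": [0,0,-0.011],"grip": 0},
    {"dp": [0.0035,-0.038,0],"rot": [0,0,-0.011],"grip": 0},
    {"dp": [0.0035,-0.038,0],"rot": [0,0,-0.011],"grip": 0},
    {"dp": [0.0035,-0.038,0],"rot": [0,0,-0.011],"grip": 0},
    {"dp": [0.0035,-0.02,0],"rot": [0,0,-0.01],"grip": 0},
    {"dp": [0,0,0],"rot": [0,0,0],"grip": 0},
    {"dp": [0,0,0],"rot": [0,0,0],"grip": 0}
  ]
}}

```text
clock: 13.6
tcp_pos: [0.5504, -0.2484, 0.1896]
orientation: [-3.121, 0.286, 0.008]
contact_force: [0.0, 0.0, -0.1]
grip_width: -0.0002
```

```bash
python3 - <<'E'
from bench import get_obs, imaging
import cv2
from h import *
f=imaging.grab_frame("wrist")
s=imaging.grab_frame("scene")
c=cv2.resize(s["img"][180:320,160:347],(560,420),interpolation=cv2.INTER_CUBIC)
cv2.imwrite("pics/w4.png",cv2.resize(np.hstack([f["img"],c])[:,:,::-1],(800,300),interpolation=cv2.INTER_AREA))
print(get_obs()["tcp_pos"],get_obs()["orientation"])
u,v=proj(f,np.array([.559,-.263,.097]));print(u/1.4,v/1.4)
u,v=proj(f,np.array([.569,-.263,.097]));print(u/1.4,v/1.4)
E
```

```text
[ 0.55051738 -0.24834998  0.18982381] [-3.12190466  0.28522581  0.00780581]
211.12311858019882 163.11949218751352
221.30269454101463 161.38977936730882
```

View pics/w4.png

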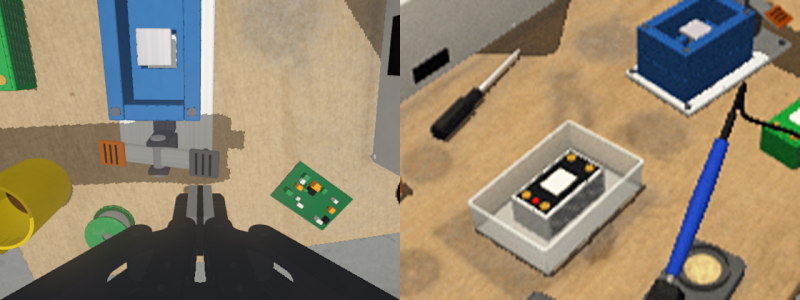

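The module lies flat in the tub. The grey pad is up at (205,163), about 5 mm short in x of the prediction, so I'm aiming at (0.554, -0.262).

Request:
{"name": "send_rows", "arguments": {
  "motion": [
    {"dp": [0.003,-0.012,-0.02],"rot": [0,0,0],"grip": 0},
    {"dp": [0,0,-0.03],"rot": [0,0,0],"grip": 0},
    {"dp": [0,0,-0.025],"rot": [0,0,0],"grip": 0},
    {"dp": [0,0,0],"rot": [0,0,0],"grip": 0}
  ]
}}

```text
clock: 14.2
tcp_pos: [0.5535, -0.2596, 0.1099]
orientation: [-3.122, 0.279, 0.009]
contact_force: [0.2, -0.1, 0.5]
grip_width: -0.0001
```

Request:
{"name": "send_rows", "arguments": {
  "motion": [
    {"dp": [0.001,-0.002,-0.008],"rot": [0,0,0],"grip": 0},
    {"dp": [0,0,-0.01],"rot": [0,0,0],"grip": 0},
    {"dp": [0,0,-0.01],"rot": [0,0,0],"grip": 0},
    {"dp": [0,0,-0.008],"rot": [0,0,0],"grip": 0},
    {"dp": [0,0,-0.005],"rot": [0,0,0],"grip": 0}
  ]
}}

```text
clock: 14.82
tcp_pos: [0.5618, -0.2634, 0.0739]
orientation: [-3.126, 0.279, -0.015]
contact_force: [-2.8, 1.4, 6.8]
grip_width: -0.0003
```

Request:
{"name": "send_rows", "arguments": {
  "motion": [
    {"dp": [-0.003,0.001,-0.005],"rot": [0,0,0],"grip": 0},
    {"dp": [-0.001,0,-0.004],"rot": [0,0,0],"grip": 0},
    {"dp": [0,0,-0.004],"rot": [0,0,0],"grip": 0}
  ]
}}

```text
clock: 15.2
tcp_pos: [0.5627, -0.2639, 0.0655]
orientation: [-3.129, 0.279, -0.031]
contact_force: [-8.6, 3.4, 25.3]
grip_width: -0.0001
```

Request:
{"name": "send_rows", "arguments": {
  "motion": [
    {"dp": [-0.001,0,-0.004],"rot": [0,0,0],"grip": 0},
    {"dp": [-0.001,0,-0.003],"rot": [0,0,0],"grip": 0}
  ]
}}

```text
clock: 15.45
tcp_pos: [0.5646, -0.2646, 0.065]
orientation: [3.126, -0.279, 0.043]
contact_force: [-4.2, 2.9, 16.4]
grip_width: 0.0001
```

At the stop (z no longer drops). Retract and check.

Request:
{"name": "send_rows", "arguments": {
  "motion": [
    {"dp": [-0.002,0,0.02],"rot": [0,0,0],"grip": 0},
    {"dp": [0,0,0.05],"rot": [0,0,0],"grip": 0},
    {"dp": [0,-0.01,0.05],"rot": [0,0,0],"grip": 0},
    {"dp": [0,-0.03,0.03],"rot": [0,0,0],"grip": 0},
    {"dp": [0,0,0],"rot": [0,0,0],"grip": 0},
    {"dp": [0,0,0],"rot": [0,0,0],"grip": 0}
  ]
}}

```text
clock: 16.2
tcp_pos: [0.5633, -0.3053, 0.2253]
orientation: [3.124, -0.276, 0.053]
contact_force: [0.7, 0.6, -1.0]
grip_width: -0.0004
```

```bash
python3 - <<'E'
from bench import get_obs, imaging
import cv2,pickle
from h import *
f=imaging.grab_frame("wrist")
s=imaging.grab_frame("scene")["img"]; s0=pickle.load(open("scene0.pkl","rb"))["img"]
cr=lambda s:cv2.resize(s[160:205,270:350],(560,315),interpolation=cv2.INTER_CUBIC)
c=np.vstack([cr(s0),cr(s)])
w=cv2.resize(f["img"],(840,630))
cv2.imwrite("pics/w5.png",cv2.resize(np.hstack([w,c])[:,:,::-1],(800,360),interpolation=cv2.INTER_AREA))
print(get_obs()["tcp_pos"],get_obs()["contact_force"])
E
```

```text
[ 0.56307599 -0.30548139  0.22470077] [-0.49796993 -0.22835933  0.23229793]
```

View pics/w5.png

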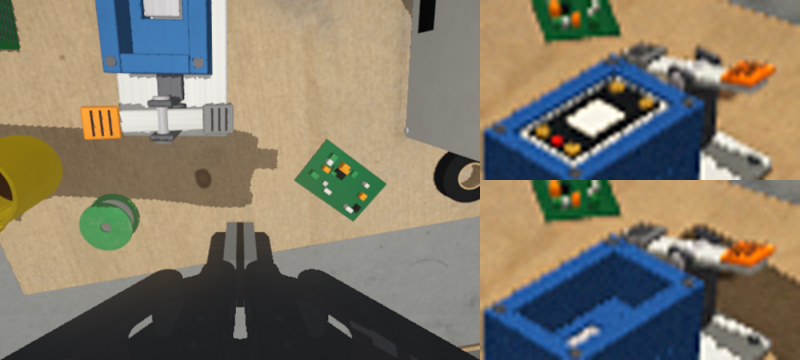

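The rocker looks identical to the start frame, with the orange end up. I'll do one numeric check of the orange pad's centroid, then hand in.

```bash
python3 - <<'E'
from bench import imaging
import cv2,pickle
from h import *
for n in("scene","top"):
  f0=pickle.load(open(n+"0.pkl","rb"));f1=imaging.grab_frame(n)
  r=(slice(160,205),slice(315,350)) if n=="scene" else (slice(215,240),slice(345,375))
  for f in(f0,f1):
    m=f["img"][r].astype(float); w=np.clip(m[...,0]-m[...,2]-110,0,None); y,x=np.indices(w.shape)
    print(n,(w*x).sum()/w.sum(),(w*y).sum()/w.sum(),w.sum())
c,s=np.cos(-.178),np.sin(-.178)
for th in(0,.05,.1):
  f=f0=pickle.load(open("scene0.pkl","rb")); print(th,proj(f,np.array([.457,-.245,.097-.052*th])))
E
```

```text
scene 21.85668128317563 18.074313408723746 4333.0
scene 21.844419889502763 18.05790055248619 4525.0
top 13.627190136275146 12.357722258273848 6164.0
top 13.682270768316243 12.357408233021252 6729.0
0 (np.float64(336.7143746901145), np.float64(177.60006874147192))
0.05 (np.float64(336.64025622683045), np.float64(178.3533032280667))
0.1 (np.float64(336.5663210179359), np.float64(179.1046753780736))
```

```bash
python3 -c "
from bench import hand_in; print(hand_in())"
```

```text
the job is handed in; nothing more can be done
None
```

The job is done and handed in at about 16 s on the robot's clock; no verdict was reported. I pressed the orange end to its stop, which raised the module. I then gripped the module, lowered it onto the tub floor while still held, and released it. Last, I pressed the grey end to its stop and retracted.

- **Module:** the picture after release showed it flat in the tub, terminals up. It touched the floor at about 8 N before I let go.
- **Rocker:** the orange pad is back within about 0.02 px of its starting position in the scene camera, where 0.05 rad would show as about 0.75 px. I did not measure the ejector separately; it is geared to the rocker.
- **Bystanders:** the reel and circuit board stand apparently undisturbed in the last wrist picture. The arm never worked near the cutters, and I took no closing picture of them.
- **Disagreements:** the grey pad was about 5 mm nearer in x than I had worked out, so I corrected before pressing. The finger slid about 10 mm outward on the pad during the press, without effect on the result. The orange press peaked at about 56 N on the fingers, under the 120 N wrist limit.

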